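# Throttle the blow-off stand and lift the clean nut with tongs

## Task

The cleaned lug nut on the post of the blow-off stand is dry: swing the stand's air lever back from full to its idle mark (the middle one of the three ridges, 30 degrees from closed) and leave it there. Then take the sprung pick-up tongs by their two grips, close them on that nut and lift it off its post; finish while still holding it in the closed tongs, about 12 cm above the post. Never touch the nut with the gripper itself, and leave the other loose parts where they lie.

Things in the scene. Friction and masses are not known exactly. Their poses are not given: they have to be found in the camera images.
- stand: Blow-off stand, fixed: grey base plate 120 (x) x 250 (y) x 10 mm; origin at the centre of its underside. At its +y end is the nut's post (see seat), with a brass nozzle 33 mm or more from the post's axis on the +x side, up to 66 mm high. At its -y end is a valve block with a round quadrant plate (radius 50 mm, top 42 mm high), the air lever above it.
- seat (a point): Centre of the top of the nut's post, 49 mm above the work surface: a disc of 23 mm diameter, 5 mm thick, on a 14 mm steel post. Axes as the stand.
- lever_hinge (a point): Point on the lever's upright hinge axis, 46 mm above the work surface; axes as the stand.
- lever_knob (a point): Centre of the upright black knob at the end of the air lever, 80 mm from the hinge axis, 67 mm above the work surface. The knob is round, 15 mm in diameter, 30 mm tall (52 to 82 mm above the surface); pinch it from above.
- air_lever (a joint): Lever angle (rad); a flat steel bar turning level about the upright hinge. 0 = closed: points along the stand's -x; grows counter-clockwise seen from above; 1.57 = full: points along the stand's -y. Ridges on the plate mark 0, 0.524 (idle, 30 degrees) and 1.57. Starts near full, stays where it is left (friction, about 1 N at the knob).
- tongs: Sprung pick-up tongs lying flat: two steel arms, 190 mm long, 24 mm tall; origin at the underside, midway between the two black grips; z up, +x from the pivot pin (75 mm behind) to the dark rubber jaws (85 mm ahead). 0.12 kg, balanced near the origin. The frame is fixed to the +y arm.
- tongs_jaw (a joint): Closing angle (rad): 0 = open, about 0.13 on the nut (any way round, it bears like a round of 21 mm), 0.235 = shut empty. The spring pushes the grips apart with about 6 N at the open stop, 8 N on the nut: gripped to about 42 mm, the tongs can be carried with jaws wide open; 30 to 50 N of grip closes them firmly on the nut.
- tongs_mouth (a point): Midpoint between the open jaws, 85 mm ahead of the tongs' origin, 12 mm above their underside. Jaws: 26 mm long (x), 14 mm tall (5 to 19 mm above the underside), inner faces 42 mm apart when open.
- lug_nut: The cleaned lug nut: plain steel hexagon, 18 mm across flats (x), 21 mm across corners (y), 24 mm tall, about 45 g, standing loose on the post of the stand. Origin at the centre of its underside, z up.
- spare_nut: Bystander: a like lug nut standing on the work surface, not on the stand. Origin under its centre.
- clip_weight: Bystander: grey clip-on balancing weight, 16 x 40 x 15 mm, loose on the work surface.
- valve_stem: Bystander: black rubber tyre valve, 16 x 52 x 16 mm, loose on the work surface.
- tyre_gauge_l: Bystander: round tyre pressure gauge, 70 x 118 x 26 mm, loose on the work surface.
- tongs_grip (a point): Midpoint between the grips, 12 mm above the underside, axes as the tongs: grip here from above, fingers closing along y. Grips: 50 mm long, 24 mm tall, 46 mm over their outer faces when open, about 36 mm when the jaws hold the nut.

How it is judged:
By the outcome, as a careful person would: the job done as asked, in the order asked, and still so for the second after the job is handed in, while the arm keeps its last pose, push and grip.
It also fails if it takes over 51 s, if anything falls off the work surface, if the arm or the gripper's body presses on something with over 40 N, if the wrist force passes 120 N, or if a joint passes its speed limit or range.

## Robot

A 6-joint arm with a two-finger parallel gripper is mounted at the origin on a cart in front of the work surface, level with it; the furniture and walls round the work are solid. World frame = base frame: x ahead of the robot, y to its left, z up, the work surface at z = 0. Lengths are in m, angles in rad, forces in N, time in s.
With the tool pointing down it reaches from about 0.325 to 0.75 m from the base axis. Payload 7.6 kg.
Tool frame: the origin (TCP) lies at the very end of the fingers, on their centre line; the grasp point (between the pads) lies r.pinch_z behind it (r.pinch_z is the distance from the TCP to the grasp point, in m); z points along the fingers, y is the line along which they close (so a half turn about z gives the same grasp; the last joint's range is limited). The gripper opens to 85 mm and grips with 20 to 120 N. Pads are 22 mm wide; open, the fingers measure 114 mm over their backs; the gripper's body (76 mm by 85 mm) begins 54 mm behind the grasp point. The pads swing forward as they close: fully open they stand 13 mm farther back than shut.
Start: joints at [-1.212, 0.052, 1.401, -0, 1.689, -0.07], TCP at [0.218, -0.477, 0.231] pointing down, gripper open.
Joint ranges: [-2.9, 2.9], [-0.91, 2.17], [0.12, 2.37], [-1.06, 4.2], [0.26, 2.73], [-2.93, 2.93]. Speed limits (rad/s): [2.57, 2.57, 3.01, 3.14, 3.14, 3.14].

## Interface

Orientations are given as a rotation vector (axis times angle).
In Python, from bench import r gives the robot as it stands. The module is installed in compiled form; this text tells all that it offers. Calls block until the motion is done:
- r.goto(position, orientation): joint-space move of the TCP to a pose.
- r.line_to(position, ori=None, v=0.15): straight line of the TCP; ori=None keeps the orientation; v is the mean speed in m/s.
- r.set_joints(angles): joint-space move.
- r.move_gripper(opening, strength=None): finger opening in m; strength is the grip in N (None keeps the last); returns when the fingers have stopped.
- r.wait(seconds).
- r.ik(position, orientation): joint angles nearest the present ones, or None.
- r.camera(name): name is "scene" or "top"; returns a dict with "color" (384x512x3 uint8, red, green, blue), "fx", "fy", "cx", "cy" (pixels), "k1" (the pictures are not rectified: a ray, as slopes to the right and down, at radius r is drawn at 1 + k1 r^2 times it, then the intrinsics apply), "extrinsics" (4x4, takes a point from world to camera coordinates). Camera axes: x right, y down, z forward; pixel columns grow to the right and rows downward; lengths in m; the calibration is good to about 2 mm. A picture is of the moment at which its call begins. There is no depth.
A pose or a line that the arm cannot do raises r.PlanningError and nothing moves.
- r.sign_off(): hands the job in; it is judged then, once.
Trained networks look in the newest picture that a camera, given by its name, has taken for a name from the list of things; names that differ only in an ending like _2 or _b are one class to them, and where a whole thing is asked for, a point or a joint stands for the part that bears it (a point fixed in the world has none). Each returns a list of dicts, best first, with "score" (0 to 1); they miss things now and then, are a little off and sometimes report something else, mostly with a low value. They report only what shows in the picture. A call takes as long as a camera call.
- r.recognise(camera, label): "extent" ([left, top, width, height] in pixels, round what is visible of it).
- r.cut_out(camera, label): "region" (384x512 bool, what is visible of it) and "extent" ([left, top, width, height] in pixels, round what is visible of it).
- r.place_of(camera, label): "position" ([column, row] in pixels: a listed point, or the origin of a listed thing).
Readings, each from a call of its own:
- r.read_clock(): time.
- r.read_joint_pos(): joint angles.
- r.read_joint_velocities(): joint speeds.
- r.read_joint_efforts(): joint torques, N m.
- r.read_tcp_pos(): TCP position.
- r.read_orientation(): TCP orientation.
- r.read_force(): force on the tool from outside, world axes, zero at the start.
- r.read_ft_torque(): the same for the moment, N m.
- r.read_width(): finger opening in m.
- r.read_gripper_force(): force on a finger pad.
Only numpy, scipy, OpenCV 4.12 (cv2) and the standard library are available. Lean on these libraries where they do the work, as an engineer would, in place of code of your own. Each camera call takes 0.05 s, during which the arm holds its last target. There are 200 camera calls.

## Working session

There is one attempt and no reset: what is moved stays moved. The work goes in short steps, each a Python script; the robot and the scene stay as the last script left them, time stands still between calls to the robot, and variables do not carry over. Pictures are saved under pics/ and viewed, at most 10 in all, crops included, and the job is handed in when it is done.

```bash
mkdir -p pics; cat > h.py <<'E'
from bench import r
import numpy as np, cv2
from scipy.spatial.transform import Rotation as R
def ray(c,px):
    K=np.array([[c['fx'],0,c['cx']],[0,c['fy'],c['cy']],[0,0,1.]])
    u=cv2.undistortPoints(np.array([[px]],float),K,np.array([c['k1'],0,0,0.]))[0,0]
    T=np.array(c['extrinsics']);o=-T[:3,:3].T@T[:3,3]
    return o,T[:3,:3].T@np.r_[u,1]
def at(c,px,z):
    o,d=ray(c,px);return o+d*(z-o[2])/d[2]
def proj(c,p):
    T=np.array(c['extrinsics']);q=T[:3,:3]@np.array(p)+T[:3,3];u=q[:2]/q[2]
    return u*(1+c['k1']*(u@u))*[c['fx'],c['fy']]+[c['cx'],c['cy']]
def down(yaw): # tool z down, tool y axis along world heading yaw (closing line)
    y=np.array([np.cos(yaw),np.sin(yaw),0]);z=np.array([0,0,-1.]);x=np.cross(y,z)
    return R.from_matrix(np.c_[x,y,z]).as_rotvec()
def save(c,n): cv2.imwrite('pics/'+n+'.png',c['color'][...,::-1])
E
python3 - <<'E'
from h import *
Z=dict(stand=0,seat=.049,lever_hinge=.046,lever_knob=.067,tongs=0,tongs_mouth=.012,tongs_grip=.012,lug_nut=.049,spare_nut=0,clip_weight=0,valve_stem=0,tyre_gauge_l=0)
ims=[]
for n in('top','scene'):
    c=r.camera(n);save(c,n+'0');print(n,-np.array(c['extrinsics'])[:3,:3].T@np.array(c['extrinsics'])[:3,3])
    for k,z in Z.items():
        for d in r.place_of(n,k)[:2]: print(k,round(d['score'],2),np.round(d['position'],1),np.round(at(c,d['position'],z),4))
print(r.read_clock(),r.pinch_z,r.read_orientation(),r.read_width())
E
```

```text
top [0.28771034 0.02340663 1.45506891]
stand 0.6 [264.4 156.3] [ 0.627  -0.0077  0.    ]
stand 0.57 [216.  221.2] [0.4364 0.1401 0.    ]
seat 0.55 [237.3 148.9] [0.6399 0.0711 0.049 ]
seat 0.28 [290.3 154.9] [ 0.6176 -0.0816  0.049 ]
lever_hinge 0.6 [288.  155.2] [ 0.6176 -0.0752  0.046 ]
lever_knob 0.73 [318.9 156.7] [ 0.6059 -0.1618  0.067 ]
lever_knob 0.39 [294.  215.9] [ 0.4384 -0.0837  0.067 ]
tongs 0.51 [179.3 204.7] [0.4882 0.248  0.    ]
tongs_mouth 0.85 [175.6 175.4] [0.5744 0.2569 0.012 ]
tongs_mouth 0.56 [238.7 149.1] [0.6484 0.0682 0.012 ]
tongs_grip 0.89 [176.3 205. ] [0.4859 0.2551 0.012 ]
lug_nut 0.55 [241.3 148.2] [0.6417 0.0595 0.049 ]
spare_nut 0.35 [215.5 222.2] [0.4335 0.1416 0.    ]
clip_weight 0.37 [291.1 213.9] [ 0.4518 -0.0806  0.    ]
valve_stem 0.49 [255.8 212.8] [0.458  0.0228 0.    ]
tyre_gauge_l 0.84 [336.4 225.8] [ 0.4127 -0.2122  0.    ]
scene [-0.03729472  0.78035774  0.52004997]
seat 0.69 [213.6 186. ] [0.6315 0.074  0.049 ]
lever_hinge 0.72 [253.  171.8] [ 0.6129 -0.0679  0.046 ]
lever_knob 0.6 [274.  157.5] [ 0.6    -0.1503  0.067 ]
tongs 0.56 [207.8 254.4] [0.4838 0.254  0.    ]
tongs_mouth 0.91 [177.7 239.1] [0.5628 0.2655 0.012 ]
tongs_grip 0.57 [203.8 250.9] [0.487  0.2622 0.012 ]
lug_nut 0.6 [213.3 186.6] [0.6297 0.077  0.049 ]
spare_nut 0.48 [260.8 241.8] [0.4249 0.1443 0.    ]
clip_weight 0.47 [341.3 188.6] [ 0.4106 -0.2182  0.    ]
clip_weight 0.46 [305.  200.9] [ 0.4512 -0.088   0.    ]
tyre_gauge_l 0.79 [341.7 184.8] [ 0.4214 -0.2417  0.    ]
tyre_gauge_l 0.68 [212.5 185.5] [7.057e-01 1.000e-04 0.000e+00]
1.3 0.0187 [ 3.06956809e+00  6.68329892e-01 -1.34079204e-05] 0.08558394515558798
```

View pics/top0.png

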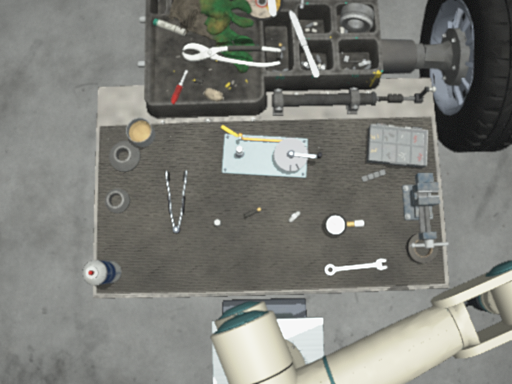

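View pics/scene0.png

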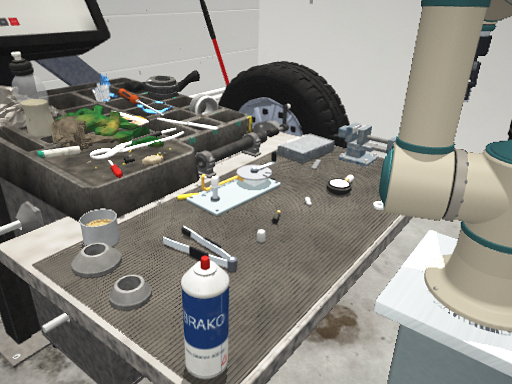

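The top view shows the tongs (pivot about (177,232), jaws about row 172), the stand plate at cols 222-308, rows 134-176, with the post at about (239,152) and the knob at (319,156). I'll enlarge both views to measure precisely.

```bash
python3 - <<'E'
import cv2
a=cv2.imread('pics/top0.png')[115:240,155:330];cv2.imwrite('pics/t1.png',cv2.resize(a,None,fx=4.5,fy=4.5,interpolation=cv2.INTER_CUBIC))
a=cv2.imread('pics/scene0.png')[140:280,150:300];cv2.imwrite('pics/s1.png',cv2.resize(a,None,fx=4.2,fy=4.2,interpolation=cv2.INTER_CUBIC))
E
```

```text
(no output)
```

View pics/t1.png

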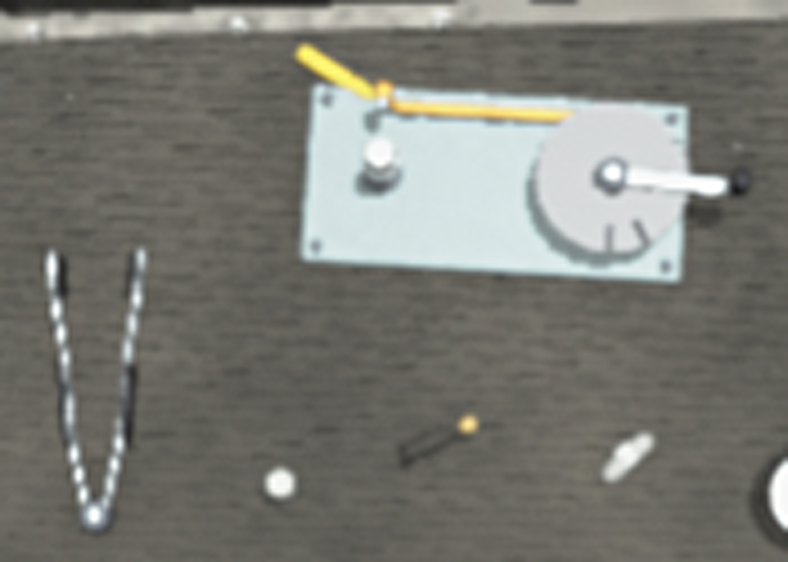

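View pics/s1.png

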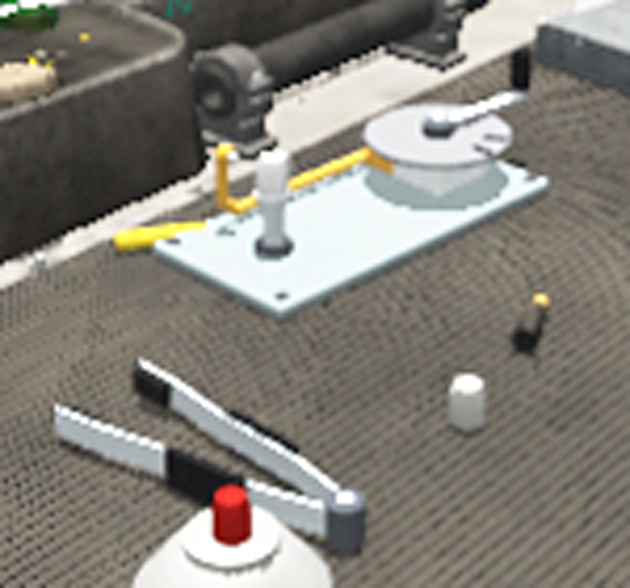

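The top crop gives plate corners (316,86), (688,104), (303,259) and (681,280), nut top (380,153), hinge (613,173), knob (740,180), tongs pivot (95,515) and jaw tips (54,252)/(141,250). The scene crop shows the same parts, with the nut top at (275,155), knob top at (521,55), pivot at (348,497) and jaw ends at (140,362)/(58,408).

```bash
python3 - <<'E'
from h import *
t=r.camera('top');s=r.camera('scene')
T=lambda x,y:((x+.5)/4.5-.5+155,(y+.5)/4.5-.5+115)
S=lambda x,y:((x+.5)/4.2-.5+150,(y+.5)/4.2-.5+140)
def tri(a,b):
    o,d=ray(t,a);p,e=ray(s,b);d/=np.linalg.norm(d);e/=np.linalg.norm(e)
    k=np.linalg.lstsq(np.c_[d,-e],p-o,rcond=None)[0];A=o+k[0]*d;B=p+k[1]*e
    return np.round((A+B)/2,4),round(np.linalg.norm(A-B),4)
for n,a,b,z in [('TL',(316,86),(155,247),.01),('BL',(303,259),(282,315),.01),('BR',(681,280),(547,182),.01),('TR',(688,104),None,.01),('nut top',(380,153),(275,155),.073),('cap',(613,173),(438,123),.055),('knob top',(740,180),(521,53),.082),('pivot',(95,515),(348,497),.026),('jawL',(54,252),(58,408),.024),('jawR',(141,250),(140,362),.024)]:
    print(n,'top',np.round(at(t,T(*a),z),4),*( ('scene',np.round(at(s,S(*b),z),4),'tri',*tri(T(*a),S(*b))) if b else ()))
for n,c in (('top',t),('scene',s)):
  for l in('lug_nut','tongs','tongs_grip'):
    for d in r.cut_out(n,l)[:1]:
        m=d['region'];ys,xs=np.nonzero(m);print(n,l,d['score'],d['extent'],m.sum(),xs.mean(),ys.mean())
E
```

```text
TL top [0.6977 0.1088 0.01  ] scene [0.6905 0.1156 0.01  ] tri [0.6988 0.1088 0.0046] 0.0011
BL top [0.5804 0.1194 0.01  ] scene [0.5718 0.1288 0.01  ] tri [0.5813 0.1195 0.0026] 0.0013
BR top [ 0.5592 -0.128   0.01  ] scene [ 0.5552 -0.1196  0.01  ] tri [ 0.5605 -0.1284  0.0051] 0.0008
TR top [ 0.6781 -0.1383  0.01  ]
nut top top [0.6346 0.0653 0.073 ] scene [0.6323 0.0665 0.073 ] tri [0.6344 0.065  0.072 ] 0.0011
cap top [ 0.6216 -0.083   0.055 ] scene [ 0.6109 -0.0692  0.055 ] tri [ 0.623  -0.0839  0.0468] 0.0014
knob top top [ 0.6085 -0.1606  0.082 ] scene [ 0.6032 -0.1521  0.082 ] tri [ 0.6095 -0.1612  0.0777] 0.0001
pivot top [0.4141 0.2548 0.026 ] scene [0.411  0.2583 0.026 ] tri [0.4141 0.2552 0.0229] 0.0006
jawL top [0.5872 0.2817 0.024 ] scene [0.5793 0.2905 0.024 ] tri [0.5887 0.283  0.0164] 0.0
jawR top [0.5867 0.2243 0.024 ] scene [0.5799 0.2326 0.024 ] tri [0.5881 0.2253 0.0174] 0.0
top lug_nut 0.36 [237.7, 147.1, 5.3, 6.4] 17 239.0 149.64705882352942
top tongs 0.72 [167.6, 171.9, 20.1, 60.6] 259 175.4169884169884 203.48648648648648
top tongs_grip 0.71 [166.8, 174.5, 17.5, 60.2] 158 176.66455696202533 207.26582278481013
scene lug_nut 0.39 [208.2, 176.0, 13.2, 10.4] 70 214.4142857142857 180.61428571428573
scene tongs 0.56 [166.9, 225.5, 69.8, 43.7] 850 203.5141176470588 249.7305882352941
scene tongs_grip 0.71 [164.6, 230.2, 72.3, 44.5] 828 202.69565217391303 250.35265700483092
```

```bash
cat >> h.py <<'E'
yaw=-.084; hinge=np.array([.6224,-.0840]); seat=np.array([.6350,.0651]); tg=np.array([.489,.2543])
def knob(a): h=np.pi+a+yaw; return hinge+.08*np.array([np.cos(h),np.sin(h)])
def best(p,y):
    "of two equivalent grasps, the orientation with the least wrist turn"
    c=[(abs(q[5]-r.read_joint_pos()[5]),i) for i in(0,1) if (q:=r.ik(p,down(y+i*np.pi))) is not None]
    print(c);return y+min(c)[1]*np.pi
E
python3 - <<'E'
from h import *
a0=1.48
p=np.r_[knob(a0),.15]; cy=best(p,np.pi/2+np.pi+a0+yaw)
b=cy-a0
r.goto(p,down(cy)); r.move_gripper(.045,30); r.line_to(np.r_[knob(a0),.056],v=.15)
print(r.read_force(),r.read_clock())
r.move_gripper(.0,30); print('w',r.read_width(),r.read_gripper_force(),r.read_force(),r.pinch_z)
for a in np.linspace(a0,.524,9)[1:]:
    r.line_to(np.r_[knob(a),.056],down(b+a),v=.12)
print(r.read_force(),r.read_width(),r.read_tcp_pos(),r.read_clock())
r.move_gripper(.045); print(r.read_force())
r.line_to(np.r_[knob(.524),.16],v=.25)
q=np.r_[tg,.12]; cy=best(q,np.pi/2-.006); r.goto(q,down(cy)); print(r.read_clock(),cy)
c=r.camera('top');save(c,'top2');a=c['color'][115:240,155:330,::-1];cv2.imwrite('pics/t2.png',cv2.resize(a,None,fx=4.5,fy=4.5,interpolation=cv2.INTER_CUBIC))
E
```

```text
[(np.float64(0.07492483689524874), 0)]
[-0.50350207 -0.79082463  0.35792016] 4.7917
w 0.014047254922103056 30.09497344493866 [-0.2400006  -0.07714996  4.02635812] 0.0187
[-10.34926312  -2.2724861   11.08564207] 0.013887641665654761 [ 0.54902616 -0.11883822  0.05722937] 7.3
[-0.34066026 -0.51498398  0.06686365]
[(np.float64(2.005908132447205), 0), (np.float64(1.135684521142589), 1)]
9.6917 4.7063889803846894
```

View pics/t2.png

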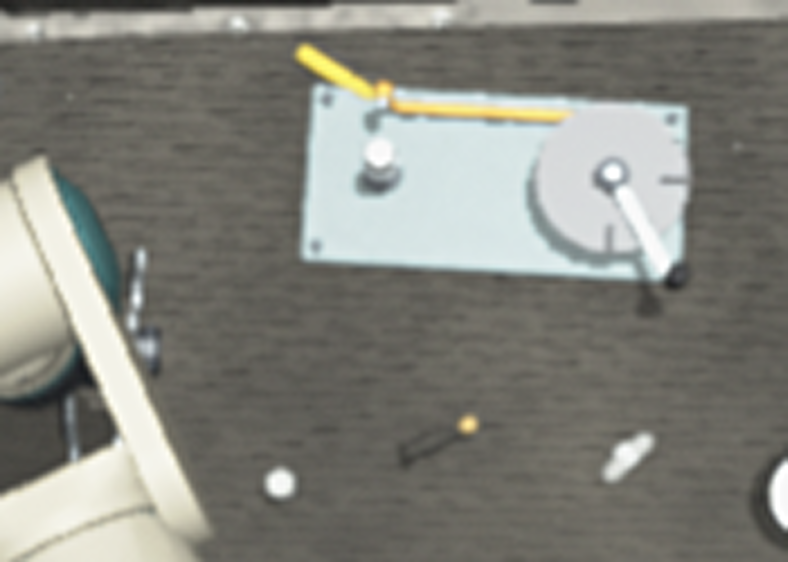

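The lever now covers the idle ridge: cap at (613,173), bar end (665,268), knob (677,272), with the closed ridge at (610,238) and the full ridge at (675,181). I'll check the angle numerically.

```bash
python3 - <<'E'
from h import *
t=r.camera('top')
T=lambda x,y:((x+.5)/4.5-.5+155,(y+.5)/4.5-.5+115)
def ang(p,h=hinge): d=p[:2]-h; return (np.degrees(np.arctan2(d[1],d[0])-np.pi-yaw)+180)%360-180, np.linalg.norm(d)
for n,p,z in [('disc',(611,180),.042),('cap',(613,173),.055),('r0',(610,238),.042),('r30',(640,233),.042),('r90',(675,181),.042),('knob',(677,272),.082),('knob0',(740,180),.082),('barend',(665,268),.05)]:
    P=at(t,T(*p),z); print(n,np.round(P,4),ang(P))
# bar direction fit: bright low-saturation pixels along bar
im=t['color'].astype(int)
a=im[150:180,285:310]; print(a.sum(2)//3)
print([ (d['score'],d['position'],at(t,d['position'],.067),ang(at(t,d['position'],.067))) for d in r.place_of('top','lever_knob')[:2]])
E
```

```text
disc [ 0.6201 -0.0825  0.042 ] (np.float64(-29.182017696834663), np.float64(0.0027540496985739497))
cap [ 0.6216 -0.083   0.055 ] (np.float64(-48.40792165609187), np.float64(0.001303783479855775))
r0 [ 0.5819 -0.0803  0.042 ] (np.float64(-0.46392041086639324), np.float64(0.04066137915108604))
r30 [ 0.5847 -0.0997  0.042 ] (np.float64(27.387438099519386), np.float64(0.04088206705722466))
r90 [ 0.6183 -0.1238  0.042 ] (np.float64(88.95312066348038), np.float64(0.040012858664976586))
knob [ 0.5508 -0.1182  0.082 ] (np.float64(30.367025227820932), np.float64(0.07936573834004179))
knob0 [ 0.6085 -0.1606  0.082 ] (np.float64(84.52542705089064), np.float64(0.0778358048074883))
barend [ 0.5597 -0.114   0.05  ] (np.float64(30.38825762913308), np.float64(0.06946627184177272))
[[217 218 216 205 186 174 173 181 198 214 218 218 217 217 217 218 217 217
  218 218 220 219 177 113  90]
 [218 218 202 176 170 200 210 188 175 200 217 218 217 217 218 218 217 218
  218 219 221 220 185 124  95]
 [218 210 179 162 211 249 253 236 177 184 214 219 218 217 217 218 219 218
  219 220 221 220 188 130  92]
 [217 19
[... 2262 characters left out ...]
 246 253
  213 114  78  73  74  88  97]
 [220 217 218 219 218 221 225 228 230 228 212 168 141 157 198 223 236 233
  146  78  77  80  77  86  95]
 [155 164 169 173 177 180 183 188 192 197 191 165 133 135 175 205 201 158
   88  67  80  81  75  84  98]
 [ 93  96  99 105 109 110 109 111 116 119 120 111  96  98 121 139 129  92
   47  51  68  69  73  92  99]
 [ 96  94  91  88  91  94  92  92  91  93  92  84  70  70  83  99  96  76
   45  37  47  62  80  92  98]
 [ 94  92  90  87  88  94  97  96  94  93  92  86  72  66  80  97 102  92
   75  68  72  85  96 101 105]]
[(0.5, [304.5, 174.7], array([ 0.5547419 , -0.11825163,  0.067     ]), (np.float64(31.663468029277), np.float64(0.0758339792155507)))]
```

```bash
python3 - <<'E'
from h import *
r.move_gripper(.07,30)
r.line_to(np.r_[tg,.002],v=.12); print(r.read_force(),r.read_tcp_pos())
r.move_gripper(.042,40); print(r.read_width(),r.read_gripper_force(),r.read_force())
r.line_to(np.r_[tg,.06],v=.1); print(r.read_force(),r.read_width(),r.read_gripper_force())
p=np.r_[seat[0]-.085-.06,seat[1],.13]
r.line_to(np.r_[tg[0]-.03,tg[1],.13],v=.2);r.line_to(p,down(1.5*np.pi),v=.2)
print(r.read_clock(),r.read_width())
ts=r.camera('scene');
cv2.imwrite('pics/s3.png',cv2.resize(ts['color'][100:250,120:320,::-1],None,fx=4,fy=4,interpolation=cv2.INTER_CUBIC))
t=r.camera('top')
for n,c in(('top',t),('scene',ts)):
    for d in r.place_of(n,'tongs_mouth')[:2]: print(n,d['score'],d['position'],at(c,d['position'],.13+.012))
cv2.imwrite('pics/t3.png',cv2.resize(t['color'][115:240,155:330,::-1],None,fx=4.5,fy=4.5,interpolation=cv2.INTER_CUBIC))
E
```

```text
[ 0.40287427 -0.41324117  0.18673197] [0.48966068 0.25458354 0.00300248]
0.04208200450479085 8.037713634548709 [-0.43695072  0.02960765  4.80116101]
[ 0.1203267  -0.26723248 -1.17951462] 0.04212030010615277 6.359022429969627
14.1 0.04241918550905581
scene 0.57 [235.8, 158.3] [0.5619961  0.06728712 0.142     ]
```

View pics/s3.png

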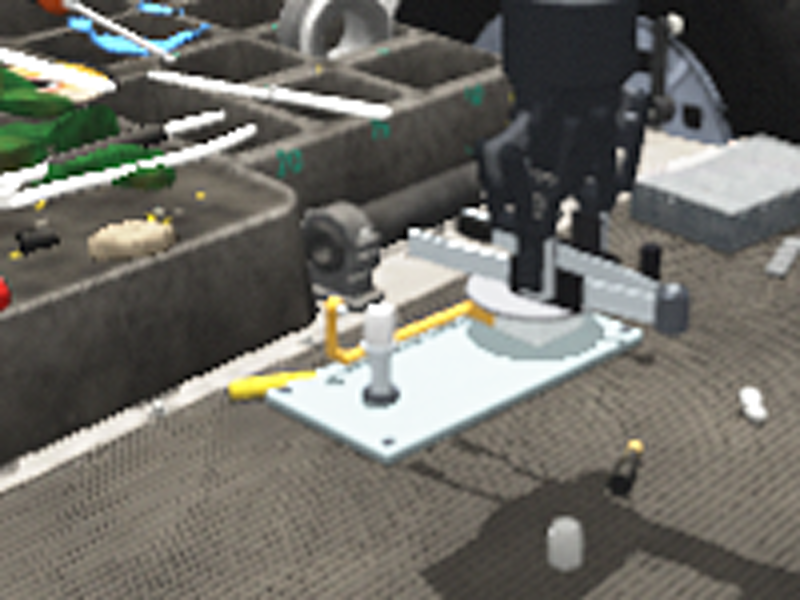

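View pics/t3.png

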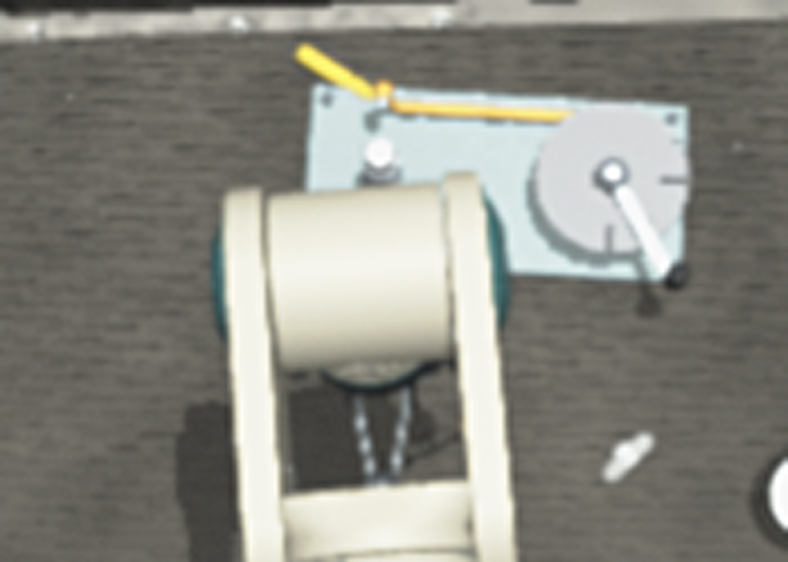

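Scene crop: the tongs are gripped and level-ish, with the jaw end at about (412,240), the pivot at (672,290) and the nut at (380,320). In the top crop the pivot is at (382,485) and the nut still at (380,153). I'll check pitch by projecting the predicted tongs points.

```bash
python3 - <<'E'
from h import *
ts=r.camera('scene');t=r.camera('top')
p=r.read_tcp_pos();print(p,r.read_clock(),R.from_rotvec(r.read_orientation()).as_matrix().round(3).tolist())
u=p[2]-.003
for n,x,y,z in[('pivot',-.075,0,.026),('jawL tip top',.098,.025,.024),('jawL tip bot',.098,.025,.0),('jawR tip top',.098,-.025,.024)]:
    q=[p[0]+x,p[1]+y,u+z]
    print(n,((proj(ts,q)-[120,100])*4).round(),((proj(t,q)-[155,115])*4.5).round())
print('nut top',((proj(ts,[*seat,.073])-[120,100])*4).round())
# control: on the table before
for n,q in(('pivot',[.414,.2545,.026]),('jawL',[.587,.2815,.024])): print(n,((proj(ts,q)-[150,140])*4.2).round())
E
```

```text
[0.48993102 0.06562938 0.13000048] 14.4 [[1.0, 0.001, 0.0], [0.001, -1.0, 0.0], [0.0, -0.0, -1.0]]
pivot [670. 279.] [381. 485.]
jawL tip top [405. 220.] [333. 197.]
jawL tip bot [405. 257.] [335. 206.]
jawR tip top [459. 197.] [417. 194.]
nut top [379. 304.]
pivot [347. 489.]
jawL [ 60. 394.]
```

```bash
python3 - <<'E'
from h import *
x=seat[0]-.0845
r.line_to([x,seat[1],.13],v=.15)
r.line_to([x,seat[1],.054],v=.08); print(r.read_force(),r.read_tcp_pos(),r.read_width())
r.move_gripper(.0,40); print(r.read_width(),r.read_gripper_force(),r.read_force(),r.read_clock())
c=r.camera('scene')
cv2.imwrite('pics/s4.png',cv2.resize(c['color'][120:220,170:300,::-1],None,fx=6,fy=6,interpolation=cv2.INTER_CUBIC))
E
```

```text
[ 0.20163563 -0.12361428 -1.11083819] [0.55096147 0.06512954 0.05470158] 0.042560495055059724
0.03574439801354233 41.011531949043274 [0.29940751 0.52082124 0.69757321] 16.2667
```

View pics/s4.png

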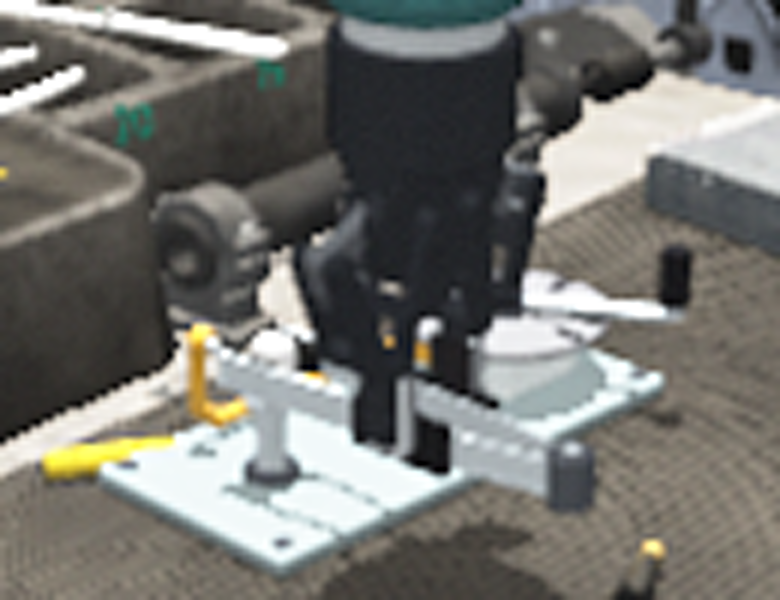

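The width of 35.7 mm at 41 N and the picture agree: the tongs are closed on the nut, whose top shows at (275,345) above the arms. Next I'll lift 12 cm.

```bash
python3 - <<'E'
from h import *
f0=r.read_force()
p=r.read_tcp_pos();r.line_to([p[0],p[1],p[2]+.02],v=.05);r.line_to([p[0],p[1],p[2]+.12],v=.1);r.wait(.5)
print(f0,r.read_force(),r.read_tcp_pos(),r.read_width(),r.read_gripper_force(),r.read_clock())
c=r.camera('scene')
cv2.imwrite('pics/s5.png',cv2.resize(c['color'][70:220,150:320,::-1],None,fx=4,fy=4,interpolation=cv2.INTER_CUBIC))
E
```

```text
[0.02024697 0.46934523 0.17503572] [ 0.25494464 -0.06440439 -2.3160137 ] [0.55100637 0.06516771 0.17469426] 0.035185772237701946 40.84289073944092 18.5333
```

View pics/s5.png

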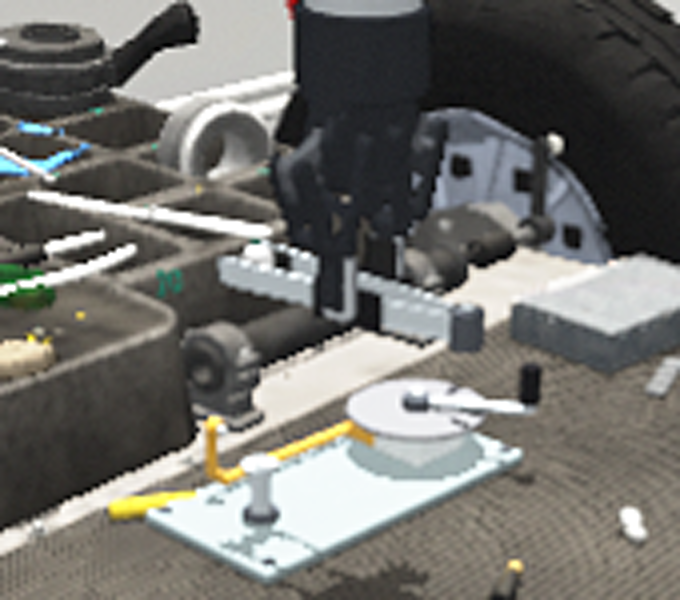

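The post top at (260,465) is empty and the nut shows between the raised jaws at (260,250). Weight has risen to 2.3 N, up from about 1.1 N for the tongs alone, and the lever is still at idle.

```bash
python3 -c "
from bench import r
print(r.read_width(),r.read_force(),r.sign_off())"
```

```text
the job is handed in; nothing more can be done
0.035092797802877176 [ 0.76058152 -0.05963636 -1.98672036] None
```

The job is handed in: the air lever stands at its idle mark (measured about 30°), and the nut is held in the closed tongs about 12 cm above its post.

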